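# Set out the quick-stain line for blood smears

## Robot

A 7-joint arm with a two-finger parallel gripper is mounted at the origin on the work surface. World frame = base frame: x ahead of the robot, y to its left, z up, the work surface at z = 0. Lengths are in mm, angles in rad, forces in N, time in s.
With the tool pointing down it reaches from about 400 to 875 mm from the base axis. Payload 4.4 kg.
Tool frame: the origin (TCP) lies at the very end of the fingers, on their centre line; the grasp point (between the pads) lies 19 mm behind it; z points along the fingers, y is the line along which they close (so a half turn about z gives the same grasp; the last joint's range is limited). The gripper opens to 85 mm and grips with 20 to 120 N. Pads are 22 mm wide; open, the fingers measure 114 mm over their backs; the gripper's body (76 mm by 85 mm) begins 54 mm behind the grasp point. The pads swing forward as they close: fully open they stand 13 mm farther back than shut.
Start: joints at [1.126, 0.628, 0.038, 1.517, -0.027, 0.996, -0.02], TCP at [240.402, -603.924, 231.313] pointing down, gripper open.
Joint ranges: [-3.06, 3.06], [-0.37, 2.12], [-1.25, 1.32], [0.18, 2.47], [-1.1, 4.24], [0.23, 1.98], [-2.94, 2.94]. Speed limits (rad/s): [2.57, 2.57, 3.14, 3.14, 3.14, 3.14, 3.14].

## Interface

Orientations are given as [roll, pitch, yaw] about the fixed x, y, z axes, in that order (R = Rz(yaw) Ry(pitch) Rx(roll)).
In Python, from cell import read_state, get_image, camera_info, finish_job gives the robot as it stands.
- The arm moves only by the tool play_rows, never from a script. Its argument "deltas" is one flat list of numbers, 7 for each row, row after row: the shift along the tool's x, y, z in mm, then the turn, a rotation vector about the tool's x, y, z in rad, then the opening, from 0 (shut) to 1 (fully open). In form: [dx, dy, dz, ax, ay, az, grip, dx, dy, dz, ax, ay, az, grip, ...]. A call has 1 to 10 rows; each row is the pose to reach, as a shift and turn from the pose commanded when the call began, along the tool's axes at that moment; what a row does not reach only later rows make up. A row lasts 1/8 s, in which the tool goes at most 62.5 mm and 10.7 degrees, less where a joint would pass 70% of its speed; a pose out of reach is approached as far as the arm can. A call with a gripper value outside its range is refused whole. The fingers move at their own pace and stop on an object; the grip force is fixed at half the most. Time passes only in rows, so rows that repeat a pose let the fingers close. It gives the time, the measured TCP pose, the force, the opening and the grip force at its end, in the units of the state.
- read_state(): the state, without advancing time (a new reading comes with each control period).
- get_image(name): name is "scene" or "side" or "wrist"; returns the picture (420x560x3 uint8, red, green, blue); there is no depth.
- camera_info(name): a dict with "fx", "fy", "cx", "cy" (pixels), "T" (4x4, takes a point from camera to world coordinates). Camera axes: x right, y down, z forward; pixel columns grow to the right and rows downward; lengths in mm; the calibration is good to about 2 mm. A picture is of the moment at which its call begins: read the wrist's pose just before it. camera_info takes no time and is no camera call; for the wrist camera it gives the pose at the moment of the call.
- finish_job(): hands the job in; it is judged then, once.
The state is a dict: "clock": time; "qpos": joint angles; "qd": joint speeds; "tau": joint torques, N m; "eef_pos": TCP position; "tool_rot": TCP orientation; "force": force on the tool from outside, world axes, zero at the start; "torque": the same for the moment, N m; "width": finger opening in mm; "gripper_force": force on a finger pad.
Only numpy, scipy, OpenCV 4.12 (cv2) and the standard library are available. Lean on these libraries where they do the work, as an engineer would, in place of code of your own. Each camera call takes 0.05 s, during which the arm holds its last target. There are 200 camera calls.

## Task

Set out the stain line on the three-well tray so that it runs from the smear tray to the drying rack: the yellow-capped fixative jar in the well nearest the smear tray, the red jar in the middle well and the blue jar in the well nearest the drying rack. Stand the steel rinse beaker on the bench in line with the jars, midway between the staining tray and the drying rack, and stand the timer on the bench close behind the tray (the side away from the robot), straight behind the fixative jar and squared up with the tray, its screen towards the jar. Let nothing fall over, set each thing down gently rather than dropping it, and leave the oil bottle and the slide box where they are.

Things in the scene. Friction and masses are not known exactly. Their poses are not given: they have to be found in the camera images.
- fixative_jar: the fixative: closed white screw-top staining jar with a YELLOW cap and label band, standing upright: body 52 mm across and 62 mm tall, cap 50 mm across on top of it, 82 mm tall in all, about 200 g; loose. Origin: centre of its underside; z up along the jar.
- red_jar: the red stain: closed white screw-top staining jar with a RED cap and label band, standing upright: body 52 mm across and 62 mm tall, cap 50 mm across on top of it, 82 mm tall in all, about 200 g; loose. Origin: centre of its underside; z up along the jar.
- blue_jar: the blue stain: closed white screw-top staining jar with a BLUE cap and label band, standing upright: body 52 mm across and 62 mm tall, cap 50 mm across on top of it, 82 mm tall in all, about 200 g; loose. Origin: centre of its underside; z up along the jar.
- rinse_beaker: plain stainless-steel beaker, empty and open at the top, standing upright: about 60 mm across at the rim, slightly narrower at the foot, 75 mm tall, wall 3 mm, about 120 g; loose. Origin: centre of its underside.
- timer: loose bench timer standing upright: a slab 66 mm wide (its y), 24 mm thick (x), 70 mm tall, front half black with a grey screen, rear half orange, on a black foot plate 44 mm (x) by 66 mm (y), 6 mm thick; about 120 g. Origin: centre of the underside; the slab is centred over it. The screen looks along its -x. At the start it faces the robot's side (world -x) within 0.6 rad.
- stain_tray: grey staining tray, fixed, 84 mm (its x) by 260 mm (its y), 10 mm tall, with three round dark-floored wells at y = -84, 0 and +84 mm, x = 0; each 66 mm across, 4 mm deep (floor 6 mm above the bench), so a jar has 7 mm to spare all round. Origin: centre of its underside. Its +x side is away from the robot (world +x within 0.12 rad).
- smear_tray: tan cardboard tray, 84 mm (x) by 90 mm (y), 9 mm tall, holding three unstained glass smears; fixed, in line with the staining tray beyond one of its ends (either), 100 mm clear of it. Origin: centre of its underside, at y = +275 or -275 mm in the staining tray's frame; axes parallel to that tray's.
- drying_rack: black slide drying rack, base 84 mm (x) by 90 mm (y), about 38 mm tall, two grooved rails with a few purple-stained slides standing in them; fixed, in line with the staining tray beyond its other end, 100 mm clear of it. Origin: centre of its underside, at y = -275 or +275 mm in the staining tray's frame; axes parallel to that tray's.
- oil_bottle: bystander: small amber bottle of immersion oil with a black dropper top, 30 mm across, 80 mm tall; loose, stands among the things to be moved. Origin: centre of its underside.
- slide_box: bystander: low green slide box with a pale green lid, 35 mm (x) by 81 mm (y), 30 mm tall; loose, stands among the things to be moved. Origin: centre of its underside.
Things that resemble listed ones, but are neither listed nor needed, are in the scene too. Leave any green look-alike of the timer alone.

How it is judged (in metres and radians):
At the end, for the whole second after the job is handed in: All upright, released, at rest. Jars on the floors of their wells. Beaker on the bench within 15 mm of the gap's middle, 20 mm of the line. Timer on the bench, square to 0.3 rad, fixative jar 50 to 125 mm before its origin, within 20 mm of straight ahead. Oil bottle, slide box moved under 30 mm (((y of drying_rack in the frame of stain_tray above 0 m and y of fixative_jar in the frame of stain_tray between -0.094 and -0.074 m and y of blue_jar in the frame of stain_tray between 0.074 and 0.094 m and y of rinse_beaker in the frame of stain_tray between 0.165 and 0.195 m) or (y of drying_rack in the frame of stain_tray below 0 m and y of fixative_jar in the frame of stain_tray between 0.074 and 0.094 m and y of blue_jar in the frame of stain_tray between -0.094 and -0.074 m and y of rinse_beaker in the frame of stain_tray between -0.195 and -0.165 m)) and y of red_jar in the frame of stain_tray between -0.01 and 0.01 m and x of fixative_jar in the frame of stain_tray between -0.01 and 0.01 m and height (world z) of each of fixative_jar, red_jar, blue_jar below 0.0085 m and x of red_jar in the frame of stain_tray between -0.01 and 0.01 m and x of blue_jar in the frame of stain_tray between -0.01 and 0.01 m and x of rinse_beaker in the frame of stain_tray between -0.02 and 0.02 m and height (world z) of each of rinse_beaker, timer below 0.004 m and y of fixative_jar in the frame of timer between -0.02 and 0.02 m and x of fixative_jar in the frame of timer between -0.125 and -0.05 m and angle between the x axis of timer and the x axis of stain_tray, either way round below 0.3 rad and angle between each of fixative_jar, red_jar, blue_jar, rinse_beaker, timer's own z axis and vertical below 0.1 rad and linear speed of each of fixative_jar, red_jar, blue_jar, rinse_beaker, timer below 0.02 m/s and distance of each of oil_bottle, slide_box from where it was at the start of the episode below 0.03 m); the robot touches nothing.
It fails at once if a jar, the beaker or the timer is tipped over (more than 0.7 rad) (angle between any of fixative_jar, red_jar, blue_jar, rinse_beaker, timer's own z axis and vertical above 0.7 rad).
It fails at once if the oil bottle or the slide box is pushed more than 30 mm or knocked over (distance of any of oil_bottle, slide_box from where it was at the start of the episode above 0.03 m or angle between any of oil_bottle, slide_box's own z axis and vertical above 0.5 rad).
It fails at once if a jar, the beaker or the timer is dropped: out of the fingers and moving faster than 0.6 m/s (a fall of about 20 mm) ((contact force between fixative_jar and the fingers below 0.05 N and linear speed of fixative_jar above 0.6 m/s) or (contact force between red_jar and the fingers below 0.05 N and linear speed of red_jar above 0.6 m/s) or (contact force between blue_jar and the fingers below 0.05 N and linear speed of blue_jar above 0.6 m/s) or (contact force between rinse_beaker and the fingers below 0.05 N and linear speed of rinse_beaker above 0.6 m/s) or (contact force between timer and the fingers below 0.05 N and linear speed of timer above 0.6 m/s)).
It also fails if it takes over 128 s, if anything falls off the work surface, if the arm or the gripper's body presses on something with over 40 N, if the wrist force passes 120 N, or if a joint passes its speed limit or range.

## Working session

There is one attempt and no reset: what is moved stays moved. The work goes in short steps, Python scripts to look and compute and a tool call to move; the robot and the scene stay as the last step left them, time stands still between calls to the robot, and variables do not carry over. Pictures are saved under pics/ and viewed, at most 14 in all, crops included, and the job is handed in when it is done.

Besides the shell and the picture viewer there is one more tool, called after "Request:" as name(argument=value, ...) on one line, values as JSON. play_rows: Moves the arm, as the interface text tells. Its arguments: {"type":"object","properties":{"deltas":{"type":"array"}},"required":["deltas"]}

```bash
ls; mkdir -p pics; python3 - <<'E'
from cell import *
import cv2
for n in("scene","side"):
    cv2.imwrite(f"pics/{n}0.png",get_image(n)[:,:,::-1]);c=camera_info(n);print(n,c)
print(read_state())
E
```

```text
pics
scene {'fx': 441.94040743076283, 'fy': 441.94040743076283, 'cx': 274.83769552105673, 'cy': 203.68932704630484, 'T': array([[-4.11738181e-01,  5.69875487e-01, -7.11135430e-01,
         1.30477856e+03],
       [ 9.11266802e-01,  2.50590755e-01, -3.26798240e-01,
         3.78058065e+02],
       [-8.03034212e-03, -7.82589422e-01, -6.22486394e-01,
         7.17965394e+02],
       [ 0.00000000e+00,  0.00000000e+00,  0.00000000e+00,
         1.00000000e+00]])}
side {'fx': 418.15730396231197, 'fy': 418.15730396231197, 'cx': 276.7444172151079, 'cy': 212.15909521369153, 'T': array([[-9.76893345e-01, -1.36785103e-01,  1.64223106e-01,
         3.55338117e+02],
       [-2.13695080e-01,  6.38473416e-01, -7.39382249e-01,
         8.68336483e+02],
       [-3.71561097e-03, -7.57391268e-01, -6.52950735e-01,
         7.69474966e+02],
       [ 0.00000000e+00,  0.00000000e+00,  0.00000000e+00,
         1.00000000e+00]])}
{'clock': 0.1, 'qpos': array([ 1.1262223 ,  0.62919625,  0.0384523 ,  1.51823551, -0.0269878 ,
        0.99629531, -0.01997067]), 'qd': array([ 0.00094499, -0.00238404,  0.00080334,  0.0004165 , -0.00111598,
       -0.00077383,  0.0003676 ]), 'tau': array([ 2.43336734e-03, -5.64528394e+01,  1.23013627e+00, -1.93971008e+01,
        1.12417483e-02,  5.37563188e-03,  2.30476434e-05]), 'eef_pos': array([ 240.18262527, -603.42177217,  230.52876133]), 'tool_rot': array([-3.13997657e+00,  2.68932634e-05,  3.78804647e-01]), 'force': array([-0.8939649 ,  0.81119398,  0.74370022]), 'torque': array([0.05723701, 0.0005559 , 0.01053805]), 'gripper_force': 0.0, 'width': 85.44578472309384}
```

View pics/scene0.png

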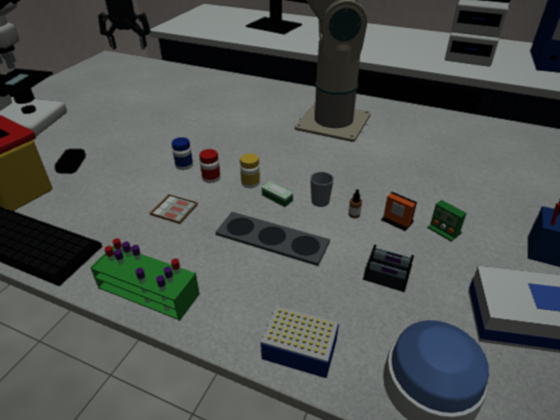

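View pics/side0.png

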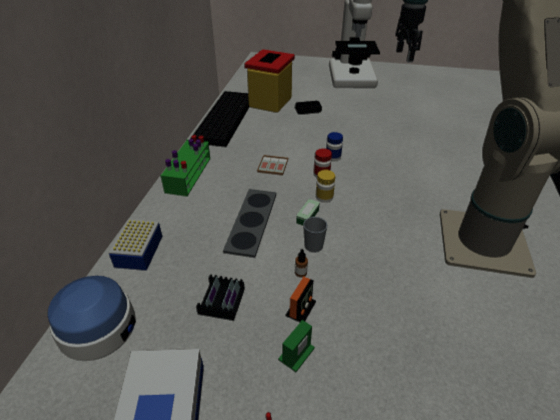

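The scene view shows blue, red and yellow jars at (182,152), (209,165) and (250,170). Slide box is at (278,193), beaker (321,190), oil (355,204), orange timer (400,209). The green look-alike is at (447,218), to be left alone. Tray wells are at (241,227), (272,236) and (306,245), with the smear tray at (174,208) on the -y end and the rack at (389,267) on the +y end. I'll confirm in enlarged crops.

```bash
python3 - <<'E'
import cv2
a=cv2.imread("pics/scene0.png")[125:295,140:470];b=cv2.imread("pics/side0.png")[120:380,190:360]
cv2.imwrite("pics/c1.png",cv2.resize(a,(792,408),interpolation=cv2.INTER_CUBIC))
cv2.imwrite("pics/c2.png",cv2.resize(b,(391,598),interpolation=cv2.INTER_CUBIC))
E
```

```text
(no output)
```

View pics/c1.png

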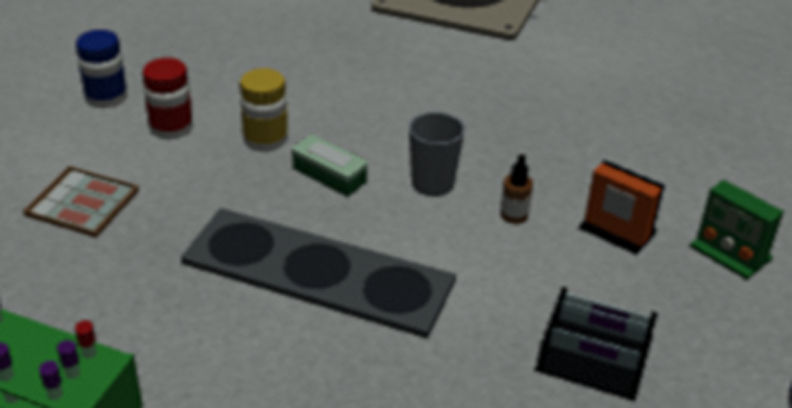

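View pics/c2.png

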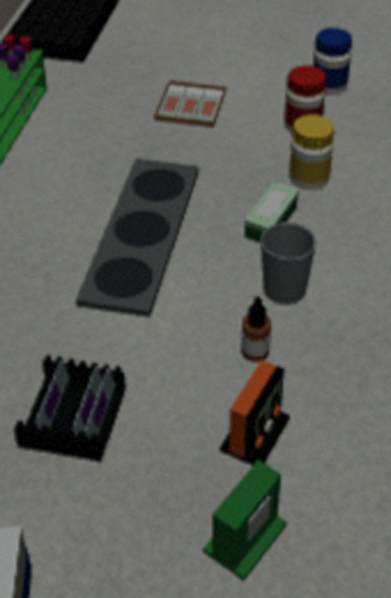

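```bash
cat > h.py <<'E'
import numpy as np, cv2
from cell import *
def proj(info,uv,z):
    T=info["T"];d=T[:3,:3]@np.array([(uv[0]-info["cx"])/info["fx"],(uv[1]-info["cy"])/info["fy"],1.])
    s=(z-T[2,3])/d[2];return (T[:3,3]+s*d)[:2]
def pix(info,p):
    T=info["T"];c=T[:3,:3].T@(np.array(p,float)-T[:3,3]);return np.array([info["fx"]*c[0]/c[2]+info["cx"],info["fy"]*c[1]/c[2]+info["cy"]])
E
python3 - <<'E'
from h import *
np.set_printoptions(precision=1,suppress=True)
s=camera_info("scene");d=camera_info("side")
for n,z,a,b in [("blue",82,(98,40),(334,37)),("red",82,(166,67),(307,76)),("yel",82,(263,78),(314,125)),("beak",75,(436,128),(288,241)),("oil",80,(520,158),(258,300)),("timer",70,(632,176),(264,378)),("box",30,(330,156),(273,206)),("w1",7,(241,244),(159,184)),("w2",7,(317,266),(141,229)),("w3",7,(397,289),(123,277))]:
    A=proj(s,(a[0]/2.4+140,a[1]/2.4+125),z);B=proj(d,(b[0]/2.3+190,b[1]/2.3+120),z);print(n,A,B,(A+B)/2)
c=camera_info("wrist");print(c["T"],c["fx"])
E
```

```text
blue [ 429.1 -313.7] [ 425.3 -312. ] [ 427.2 -312.9]
red [ 448.6 -209.6] [ 448.9 -205.8] [ 448.7 -207.7]
yel [425.2 -98.8] [426.2 -98.5] [425.7 -98.6]
beak [429.5 106.2] [427.5 108.5] [428.5 107.3]
oil [451.7 202.6] [443.4 206.1] [447.5 204.4]
timer [422.6 309.7] [422.4 294.2] [422.5 302. ]
box [463.9  -0.3] [458.4   2.1] [461.2   0.9]
w1 [607.9 -34.8] [608.4 -37. ] [608.1 -35.9]
w2 [606.6  49.2] [608.6  49.9] [607.6  49.5]
w3 [605.2 133.1] [607.4 132.6] [606.3 132.9]
[[   0.4   -0.9   -0.3  305.5]
 [  -0.9   -0.4   -0.1 -578.9]
 [  -0.     0.3   -1.   373.6]
 [   0.     0.     0.     1. ]] 296.25074886938626
```

The crops confirm it: the timer to move is the orange and black one, with its black face towards the robot. The green one stays. Triangulation from the two views agrees within a few mm, except for the timer, which I'll refine with the wrist camera. The tray is centred at about (607.5,49) with yaw 0.01, and the rack is on the +y side. Moving above the blue jar.

Request:
play_rows(deltas=[281, -201, 60, 0, 0, -1.192, 1, 281, -201, 60, 0, 0, -1.192, 1, 281, -201, 60, 0, 0, -1.192, 1, 281, -201, 60, 0, 0, -1.192, 1, 281, -201, 60, 0, 0, -1.192, 1, 281, -201, 60, 0, 0, -1.192, 1, 281, -201, 60, 0, 0, -1.192, 1, 281, -201, 60, 0, 0, -1.192, 1, 281, -201, 60, 0, 0, -1.192, 1, 281, -201, 60, 0, 0, -1.192, 1])

```text
clock: 1.35
eef_pos: [426.8, -313.9, 171.3]
tool_rot: [-3.141, 0.0, 1.569]
force: [0.4, -0.9, 0.1]
width: 85.0
gripper_force: 0.0
```

```bash
python3 - <<'E'
from h import *
c=camera_info("wrist");i=get_image("wrist")[:,:,::-1].copy();print(read_state()["qpos"])
for p in [(427,-313,82),(448.7,-207.7,82)]:
    u=pix(c,p);print(u);cv2.drawMarker(i,tuple(int(v) for v in u),(0,255,0))
cv2.imwrite("pics/w1.png",i)
E
```

```text
[ 0.77221655  0.54977109 -0.28257289  1.91031207  0.22529491  0.71193207
  0.35609103]
[284.79360818 209.85772619]
[314.45041371  69.26355882]
```

View pics/w1.png

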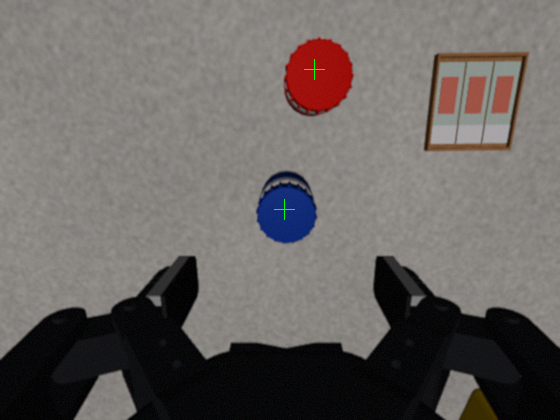

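The wrist view shows the blue cap centred at (287,212), within 2 mm of its marker, and the red cap at (319,75), which puts red at about (452,-212). Descending and gripping.

Request:
play_rows(deltas=[-1, 2, 60, 0, 0, 0, 1, -1, 2, 110, 0, 0, 0, 1, -1, 2, 143, 0, 0, 0, 1, -1, 2, 143, 0, 0, 0, 1, -1, 2, 143, 0, 0, 0, 0.3, -1, 2, 143, 0, 0, 0, 0.3, -1, 2, 143, 0, 0, 0, 0.3, -1, 2, 143, 0, 0, 0, 0.3, -1, 2, 143, 0, 0, 0, 0.3])

```text
clock: 2.52
eef_pos: [429.7, -315.1, 30.3]
tool_rot: [3.14, 0.002, 1.57]
force: [-2.2, 0.8, 5.5]
width: 50.6
gripper_force: 61.9
```

Request:
play_rows(deltas=[0, 0, -40, 0, 0, 0, 0.3, 0, 0, -80, 0, 0, 0, 0.3, 10, 5, -110, 0, 0, 0, 0.3, 50, 20, -115, 0, 0, 0, 0.3, 100, 40, -115, 0, 0, 0, 0.3, 155, 62, -115, 0, 0, 0, 0.3, 210, 84, -115, 0, 0, 0, 0.3, 265, 106, -115, 0, 0, 0, 0.3, 315, 126, -115, 0, 0, 0, 0.3, 360, 144, -115, 0, 0, 0, 0.3])

```text
clock: 3.78
eef_pos: [574.0, 47.9, 144.6]
tool_rot: [3.14, -0.0, 1.572]
force: [0.8, -0.1, -2.1]
width: 50.5
gripper_force: 63.2
```

Request:
play_rows(deltas=[45, 17, 0, 0, 0, 0, 0.3, 75, 28, 0, 0, 0, 0, 0.3, 90, 33, 0, 0, 0, 0, 0.3, 90, 33, 0, 0, 0, 0, 0.3, 90, 33, 0, 0, 0, 0, 0.3])

```text
clock: 4.4
eef_pos: [605.8, 133.2, 143.4]
tool_rot: [-3.141, 0.002, 1.568]
force: [-0.7, 0.0, -2.2]
width: 50.6
gripper_force: 63.2
```

```bash
python3 - <<'E'
from h import *
c=camera_info("wrist");i=get_image("wrist")[:,:,::-1].copy();s=read_state();print(s["qpos"],s["eef_pos"],s["tool_rot"])
for p in [(608.1,-35.9,6),(607.6,49.5,6),(606.3,132.9,6),(606,229,0)]:
    u=pix(c,p);print(u);cv2.drawMarker(i,tuple(int(v) for v in u),(0,255,0))
cv2.imwrite("pics/w2.png",i)
E
```

```text
[-0.13272557  0.69441082 -0.21238515  1.682794    0.19389013  0.78599704
 -0.43756803] [605.87900113 133.17219301 143.38314242] [-3.14107214e+00  1.67400581e-03  1.56818187e+00]
[287.39968594 342.26132387]
[286.82338081 274.20923393]
[285.33671859 197.0877331 ]
[284.68594324  92.22256623]
```

View pics/w2.png

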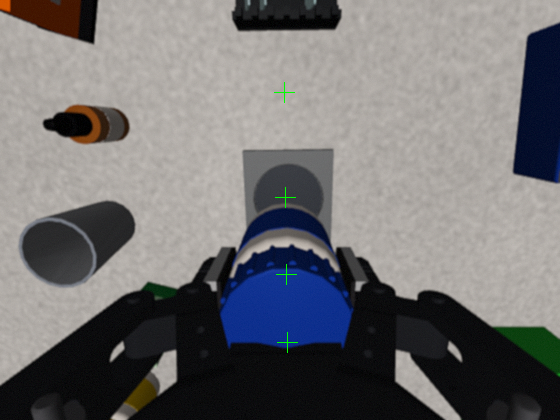

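The wrist view shows the jar held above the blue well, with the well's circle from x=253 to x=323 and its top at row 164. The tray's end edge is at row 149 and the rack's near edge at row 28. Checking these against the model.

```bash
python3 - <<'E'
from h import *
np.set_printoptions(precision=1,suppress=True)
c=camera_info("wrist")
for uv,z in [((253,193),10),((323,193),10),((288,164),9),((243,149.5),10),((333,149.5),10),((233,29),0),((340,28),0)]: print(uv,proj(c,uv,z))
E
```

```text
(253, 193) [575.5 138. ]
(323, 193) [642.4 137.8]
(288, 164) [609.  165.4]
(243, 149.5) [567.7 178.9]
(333, 149.5) [650.3 178.7]
(233, 29) [562.  279.9]
(340, 28) [653.7 280.3]
```

Request:
play_rows(deltas=[0, 2.5, 40, 0, 0, 0, 0.3, 0, 2.5, 75, 0, 0, 0, 0.3, 0, 2.5, 95, 0, 0, 0, 0.3, 0, 2.5, 103, 0, 0, 0, 0.3, 0, 2.5, 105, 0, 0, 0, 0.3, 0, 2.5, 105, 0, 0, 0, 0.3])

```text
clock: 5.2
eef_pos: [609.5, 135.9, 39.3]
tool_rot: [3.14, -0.0, 1.571]
force: [0.2, 0.5, -2.0]
width: 50.8
gripper_force: 63.2
```

```bash
python3 - <<'E'
from h import *
for k in range(3):
    get_image("side");s=read_state();print(s["eef_pos"],s["force"],s["tool_rot"])
E
```

```text
[609.49118573 135.97067068  39.4256886 ] [ 0.00263447  0.17742378 -1.61035619] [ 3.13964593e+00 -4.82857575e-04  1.57081713e+00]
[609.47965702 135.95295471  39.41082044] [ 0.15455552  0.22220202 -2.80674318] [ 3.13965782e+00 -4.83555257e-04  1.57074891e+00]
[609.32064308 135.94086876  39.26612514] [-0.71286326 -0.28895365 -1.71757211] [ 3.13994795e+00 -4.13421489e-04  1.57076283e+00]
```

Request:
play_rows(deltas=[-3, -1, 1, 0, 0, 0, 0.3, -3, -1, 2.5, 0, 0, 0, 0.3, -3, -1, 2.5, 0, 0, 0, 0.3])

```text
clock: 5.72
eef_pos: [607.7, 132.1, 36.4]
tool_rot: [3.141, 0.001, 1.57]
force: [-1.9, -1.6, 5.4]
width: 50.5
gripper_force: 63.9
```

Contact (5.4 N upward), so releasing and rising.

Request:
play_rows(deltas=[0, 0, 0, 0, 0, 0, 0.6, 0, 0, 0, 0, 0, 0, 1, 0, 0, 0, 0, 0, 0, 1, 0, 0, -20, 0, 0, 0, 1, 0, 0, -70, 0, 0, 0, 1, -10, -5, -110, 0, 0, 0, 1, -70, -32, -120, 0, 0, 0, 1, -130, -60, -120, 0, 0, 0, 1, -190, -87, -120, 0, 0, 0, 1, -250, -114, -120, 0, 0, 0, 1])

```text
clock: 6.98
eef_pos: [499.3, -105.9, 157.3]
tool_rot: [3.139, 0.001, 1.571]
force: [0.5, -0.4, -0.2]
width: 85.5
gripper_force: 0.0
```

Request:
play_rows(deltas=[-55, -25, 0, 0, 0, 0, 1, -94, -42, 0, 0, 0, 0, 1, -94, -42, 0, 0, 0, 0, 1, -94, -42, 0, 0, 0, 0, 1, -94, -42, 0, 0, 0, 0, 1])

```text
clock: 7.6
eef_pos: [458.5, -196.7, 156.3]
tool_rot: [3.14, -0.0, 1.574]
force: [0.4, 0.1, -0.5]
width: 85.3
gripper_force: 0.0
```

```bash
python3 - <<'E'
from h import *
c=camera_info("wrist");i=get_image("wrist")[:,:,::-1].copy();s=read_state();print(s["eef_pos"])
hsv=cv2.cvtColor(i,cv2.COLOR_BGR2HSV)
for n,m in [("red",cv2.inRange(hsv,(0,150,90),(6,255,255))),("yel",cv2.inRange(hsv,(18,150,90),(35,255,255)))]:
    k,l,st,ce=cv2.connectedComponentsWithStats(m)
    for j in range(1,k):
        if st[j,4]>300: print(n,st[j],ce[j],proj(c,ce[j],82))
print(pix(c,(452,-212,82)))
cv2.imwrite("pics/w3.png",i);cv2.imwrite("pics/s3.png",cv2.resize(get_image("scene")[125:295,140:470,::-1],(792,408),interpolation=cv2.INTER_CUBIC))
E
```

```text
[ 458.46213742 -196.70577831  156.18913443]
red [ 245  202   63   61 2844] [275.93881857 232.92299578] [ 452.05121325 -210.14464772]
yel [ 205   40   74   81 4347] [241.23648493  79.39705544] [429.22032052 -99.18300879]
[275.88929908 235.14910048]
```

View pics/s3.png

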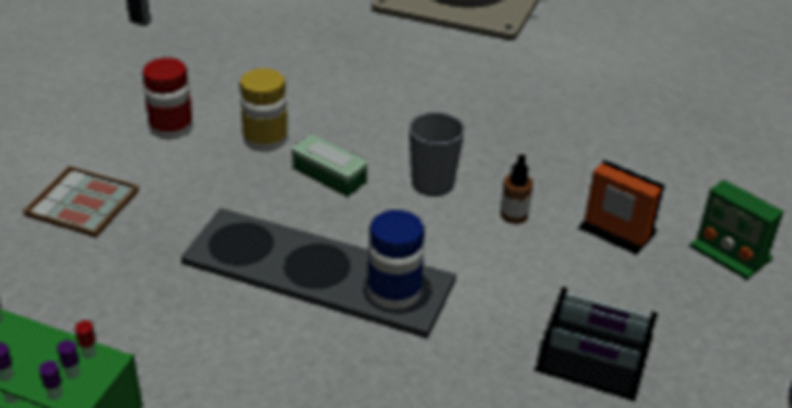

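The scene crop shows the blue jar upright in its well at crop (397,255). The red cap is at about (452,-211). Gripping red.

Request:
play_rows(deltas=[-14, -6.5, 30, 0, 0, 0, 1, -14, -6.5, 60, 0, 0, 0, 1, -14, -6.5, 110, 0, 0, 0, 1, -14, -6.5, 132, 0, 0, 0, 1, -14, -6.5, 132, 0, 0, 0, 1, -14, -6.5, 132, 0, 0, 0, 0.3, -14, -6.5, 132, 0, 0, 0, 0.3, -14, -6.5, 132, 0, 0, 0, 0.3, -14, -6.5, 132, 0, 0, 0, 0.3, -14, -6.5, 132, 0, 0, 0, 0.3])

```text
clock: 8.95
eef_pos: [451.8, -212.5, 25.4]
tool_rot: [3.139, 0.001, 1.571]
force: [-0.5, 0.3, 4.5]
width: 50.6
gripper_force: 60.8
```

Request:
play_rows(deltas=[0, 0, -40, 0, 0, 0, 0.3, 0, 0, -80, 0, 0, 0, 0.3, 10, 6, -110, 0, 0, 0, 0.3, 50, 30, -115, 0, 0, 0, 0.3, 100, 60, -115, 0, 0, 0, 0.3, 150, 90, -115, 0, 0, 0, 0.3, 200, 120, -115, 0, 0, 0, 0.3, 240, 143, -115, 0, 0, 0, 0.3, 258, 155, -115, 0, 0, 0, 0.3, 261, 156, -115, 0, 0, 0, 0.3])

```text
clock: 10.2
eef_pos: [607.1, 49.6, 139.0]
tool_rot: [3.141, -0.0, 1.572]
force: [0.3, -0.9, -2.2]
width: 50.7
gripper_force: 62.5
```

Request:
play_rows(deltas=[0, 0, 30, 0, 0, 0, 0.3, 0, 0, 65, 0, 0, 0, 0.3, 0, 0, 90, 0, 0, 0, 0.3, 0, 0, 98, 0, 0, 0, 0.3, 0, 0, 100, 0, 0, 0, 0.3])

```text
clock: 10.82
eef_pos: [606.8, 47.2, 39.0]
tool_rot: [-3.141, 0.001, 1.569]
force: [0.4, -0.3, -1.7]
width: 50.6
gripper_force: 62.5
```

Request:
play_rows(deltas=[1, 1, 4, 0, 0, 0, 0.3, 1, 1, 7.5, 0, 0, 0, 0.3, 1, 1, 7.5, 0, 0, 0, 0.3, 1, 1, 7.5, 0, 0, 0, 0.3])

```text
clock: 11.32
eef_pos: [608.2, 49.8, 31.6]
tool_rot: [3.141, 0.0, 1.571]
force: [0.3, 0.1, -2.0]
width: 50.7
gripper_force: 62.6
```

Request:
play_rows(deltas=[0, 0, 1, 0, 0, 0, 0.3, 0, 0, 1, 0, 0, 0, 0.6, 0, 0, 1, 0, 0, 0, 1, 0, 0, 1, 0, 0, 0, 1, 0, 0, -25, 0, 0, 0, 1, 0, 0, -75, 0, 0, 0, 1, -10, -12, -115, 0, 0, 0, 1, -50, -60, -125, 0, 0, 0, 1, -90, -108, -125, 0, 0, 0, 1, -125, -150, -125, 0, 0, 0, 1])

```text
clock: 12.58
eef_pos: [456.4, -76.7, 156.7]
tool_rot: [3.141, 0.001, 1.57]
force: [0.3, -0.3, 0.2]
width: 85.7
gripper_force: 0.0
```

Request:
play_rows(deltas=[-15, -28, 0, 0, 0, 0, 1, -15, -28, 0, 0, 0, 0, 1, -15, -28, 0, 0, 0, 0, 1])

```text
clock: 12.95
eef_pos: [431.3, -89.9, 156.6]
tool_rot: [3.14, -0.0, 1.571]
force: [-0.1, 0.1, 0.3]
width: 85.2
gripper_force: 0.0
```

```bash
cat >> h.py <<'E'
def caps():
    c=camera_info("wrist");i=get_image("wrist")[:,:,::-1].copy();s=read_state();print(s["eef_pos"],s["tool_rot"],s["qpos"])
    hsv=cv2.cvtColor(i,cv2.COLOR_BGR2HSV)
    for n,m in [("red",cv2.inRange(hsv,(0,150,90),(6,255,255))),("yel",cv2.inRange(hsv,(18,150,90),(35,255,255)))]:
        k,l,st,ce=cv2.connectedComponentsWithStats(m)
        for j in range(1,k):
            if st[j,4]>300: print(n,st[j],ce[j],proj(c,ce[j],82))
    return c,i
E
python3 - <<'E'
from h import *
c,i=caps()
E
```

```text
[431.50524841 -89.63265356 156.53557874] [ 3.13966702e+00 -3.34758939e-04  1.57177341e+00] [ 0.3242954   0.46791776 -0.2524316   2.15306555  0.21904742  0.54218286
 -0.08921105]
red [ 530    0   30   47 1181] [546.12362405  20.26587638] [601.29540593  43.05615511]
yel [ 250  195   63   62 2935] [280.98875639 226.26507666] [428.78785449 -98.01925957]
```

Request:
play_rows(deltas=[-9, -3, 30, 0, 0, 0, 1, -9, -3, 60, 0, 0, 0, 1, -9, -3, 110, 0, 0, 0, 1, -9, -3, 132, 0, 0, 0, 1, -9, -3, 132, 0, 0, 0, 1, -9, -3, 132, 0, 0, 0, 0.3, -9, -3, 132, 0, 0, 0, 0.3, -9, -3, 132, 0, 0, 0, 0.3, -9, -3, 132, 0, 0, 0, 0.3, -9, -3, 132, 0, 0, 0, 0.3])

```text
clock: 14.25
eef_pos: [427.7, -99.1, 24.8]
tool_rot: [3.14, 0.0, 1.571]
force: [0.0, 1.0, 4.8]
width: 51.1
gripper_force: 62.0
```

Request:
play_rows(deltas=[0, 0, -40, 0, 0, 0, 0.3, 0, 0, -80, 0, 0, 0, 0.3, 2, 6, -110, 0, 0, 0, 0.3, 15, 40, -115, 0, 0, 0, 0.3, 32, 90, -115, 0, 0, 0, 0.3, 48, 135, -115, 0, 0, 0, 0.3, 60, 170, -115, 0, 0, 0, 0.3, 64, 180, -115, 0, 0, 0, 0.3, 64, 180, -115, 0, 0, 0, 0.3, 64, 180, -115, 0, 0, 0, 0.3])

```text
clock: 15.5
eef_pos: [605.3, -36.3, 138.9]
tool_rot: [-3.139, 0.001, 1.57]
force: [-0.1, -0.7, -2.5]
width: 51.0
gripper_force: 62.8
```

Request:
play_rows(deltas=[0, 0, 30, 0, 0, 0, 0.3, 0, 0, 65, 0, 0, 0, 0.3, 0, 0, 90, 0, 0, 0, 0.3, 0, 0, 98, 0, 0, 0, 0.3, 0, 0, 100, 0, 0, 0, 0.3, 0, 0, 100, 0, 0, 0, 0.3])

```text
clock: 16.25
eef_pos: [607.6, -35.3, 40.3]
tool_rot: [3.14, 0.0, 1.571]
force: [-0.0, -0.9, -1.8]
width: 50.5
gripper_force: 62.8
```

Request:
play_rows(deltas=[0, 0.5, 5, 0, 0, 0, 0.3, 0, 0.5, 9, 0, 0, 0, 0.3, 0, 0.5, 10, 0, 0, 0, 0.3, 0, 0.5, 10, 0, 0, 0, 0.3])

```text
clock: 16.75
eef_pos: [607.9, -35.4, 30.8]
tool_rot: [3.141, 0.001, 1.571]
force: [-2.9, -0.5, 8.8]
width: 50.9
gripper_force: 64.2
```

Request:
play_rows(deltas=[0, 0, 0, 0, 0, 0, 0.6, 0, 0, 0, 0, 0, 0, 1, 0, 0, 0, 0, 0, 0, 1, 0, 0, -25, 0, 0, 0, 1, 0, 0, -75, 0, 0, 0, 1, 8, -10, -115, 0, 0, 0, 1, 45, -56, -125, 0, 0, 0, 1, 85, -106, -125, 0, 0, 0, 1, 110, -150, -125, 0, 0, 0, 1, 133, -179, -125, 0, 0, 0, 1])

```text
clock: 18.0
eef_pos: [426.2, 98.6, 154.4]
tool_rot: [-3.141, 0.0, 1.572]
force: [0.2, 0.0, -0.1]
width: 85.3
gripper_force: 0.0
```

Request:
play_rows(deltas=[0, 0, 0, 0, 0, 0, 1, 0, 0, 0, 0, 0, 0, 1])

```text
clock: 18.25
eef_pos: [429.4, 97.6, 154.4]
tool_rot: [3.141, 0.0, 1.57]
force: [0.1, -0.4, 0.2]
width: 85.7
gripper_force: 0.0
```

```bash
python3 - <<'E'
from h import *
c,i=caps()
print(pix(c,(428.5,107.3,75)))
cv2.drawMarker(i,tuple(int(v) for v in pix(c,(428.5,107.3,75))),(0,255,0))
cv2.imwrite("pics/w4.png",i)
E
```

```text
[429.65014585  97.31758172 154.31422858] [ 3.14071428e+00 -5.54973001e-05  1.56944464e+00] [ 0.10889353  0.51185135 -0.55590161  2.14915088  0.47601293  0.59999657
 -0.79093163]
red [ 481  245   63   58 2662] [512.17768595 274.86664162] [613.42382747  48.55362218]
[283.07185129 202.52801386]
```

View pics/w4.png

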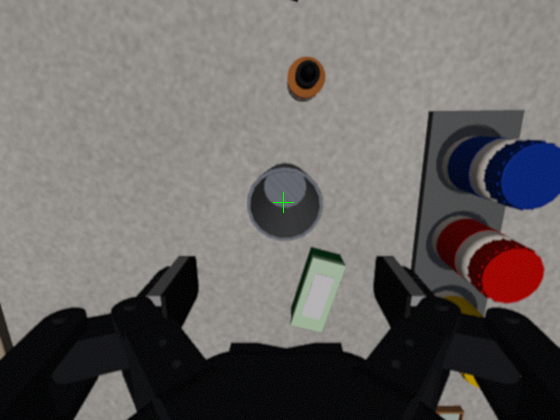

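The wrist view shows the beaker rim centred at (285,203), i.e. (430,107). The slide box is at (318,293), clear of the fingers, and the three jars stand in their wells. Gripping the beaker.

Request:
play_rows(deltas=[10, 1, 30, 0, 0, 0, 1, 10, 1, 60, 0, 0, 0, 1, 10, 1, 105, 0, 0, 0, 1, 10, 1, 128, 0, 0, 0, 1, 10, 1, 128, 0, 0, 0, 1, 10, 1, 128, 0, 0, 0, 0.4, 10, 1, 128, 0, 0, 0, 0.4, 10, 1, 128, 0, 0, 0, 0.4, 10, 1, 128, 0, 0, 0, 0.4, 10, 1, 128, 0, 0, 0, 0.4])

```text
clock: 19.55
eef_pos: [430.3, 107.8, 27.7]
tool_rot: [3.139, -0.001, 1.57]
force: [-1.6, -0.0, 7.5]
width: 57.5
gripper_force: 62.1
```

Request:
play_rows(deltas=[0, 0, -40, 0, 0, 0, 0.4, 0, 0, -80, 0, 0, 0, 0.4, 4, 6, -110, 0, 0, 0, 0.4, 30, 43, -115, 0, 0, 0, 0.4, 60, 87, -115, 0, 0, 0, 0.4, 90, 130, -115, 0, 0, 0, 0.4, 112, 165, -115, 0, 0, 0, 0.4, 121, 177, -115, 0, 0, 0, 0.4, 121, 177, -115, 0, 0, 0, 0.4, 121, 177, -115, 0, 0, 0, 0.4])

```text
clock: 20.8
eef_pos: [605.7, 227.8, 141.6]
tool_rot: [-3.141, 0.001, 1.571]
force: [-0.1, -1.0, -1.5]
width: 57.1
gripper_force: 64.0
```

Request:
play_rows(deltas=[0, 0, 30, 0, 0, 0, 0.4, 0, 0, 65, 0, 0, 0, 0.4, 0, 0, 95, 0, 0, 0, 0.4, 0, 0, 105, 0, 0, 0, 0.4, 0, 0, 108, 0, 0, 0, 0.4, 0, 0, 108, 0, 0, 0, 0.4])

```text
clock: 21.55
eef_pos: [607.2, 229.0, 34.5]
tool_rot: [3.14, -0.001, 1.571]
force: [-0.2, -0.7, -0.8]
width: 57.1
gripper_force: 64.0
```

Request:
play_rows(deltas=[0.5, 0.5, 4, 0, 0, 0, 0.4, 0.5, 0.5, 7, 0, 0, 0, 0.4, 0.5, 0.5, 7, 0, 0, 0, 0.4, 0.5, 0.5, 7, 0, 0, 0, 0.4])

```text
clock: 22.05
eef_pos: [607.6, 229.8, 27.8]
tool_rot: [3.14, -0.001, 1.571]
force: [-1.2, -1.0, 6.2]
width: 57.6
gripper_force: 63.9
```

Request:
play_rows(deltas=[0, 0, 0, 0, 0, 0, 0.7, 0, 0, 0, 0, 0, 0, 1, 0, 0, 0, 0, 0, 0, 1, 0, 0, -25, 0, 0, 0, 1, 0, 0, -75, 0, 0, 0, 1, 0, -8, -115, 0, 0, 0, 1, 15, -60, -140, 0, 0, 0, 1, 30, -115, -140, 0, 0, 0, 1, 45, -165, -140, 0, 0, 0, 1, 50, -185, -140, 0, 0, 0, 1])

```text
clock: 23.3
eef_pos: [419.0, 280.2, 166.7]
tool_rot: [-3.141, 0.0, 1.575]
force: [0.6, 0.4, 0.3]
width: 85.4
gripper_force: 0.0
```

Request:
play_rows(deltas=[0, 0, 0, 0, 0, 0, 1, 0, 0, 0, 0, 0, 0, 1])

```text
clock: 23.55
eef_pos: [424.0, 278.8, 166.2]
tool_rot: [3.14, -0.0, 1.568]
force: [1.1, 0.1, 1.1]
width: 85.6
gripper_force: 0.0
```

```bash
python3 - <<'E'
from h import *
c,i=caps();np.save("cw.npy",c["T"])
cv2.imwrite("pics/w5.png",i)
E
```

```text
[424.01045536 278.68796738 166.14402371] [ 3.14063353e+00 -5.07720701e-05  1.56808781e+00] [-0.23990869  0.57660917 -0.58733779  1.96854797  0.46967011  0.7326158
 -1.11221334]
```

View pics/w5.png

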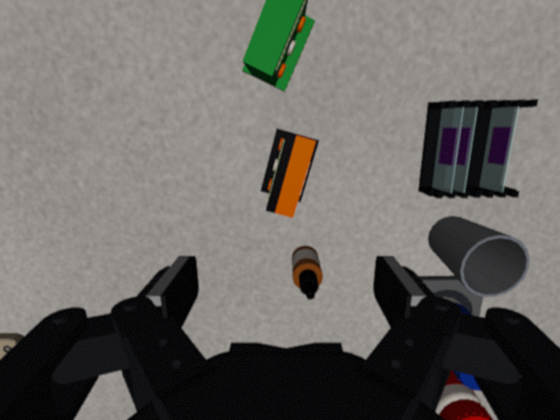

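The wrist view shows the orange/black timer's top face with corners (276,129), (319,139), (293,216) and (267,211). Its black front faces the robot. The oil bottle is at (308,270).

```bash
python3 - <<'E'
from h import *
np.set_printoptions(precision=2,suppress=True)
c=camera_info("wrist")
P=np.array([proj(c,uv,70) for uv in [(276,129),(319,139),(293,216),(267,211)]]);print(P,P.mean(0))
for a,b in [(3,0),(2,1)]:
    d=P[b]-P[a];print(np.linalg.norm(d),np.arctan2(-d[0],d[1]))
print(proj(c,(297,176),70))
E
```

```text
[[417.73 343.35]
 [451.49 335.63]
 [431.24 272.22]
 [409.34 276.7 ]] [427.45 306.97]
67.17741818364401 -0.125176075619717
66.5655784725837 -0.3091252128420732
[434.38 306.31]
```

```bash
python3 - <<'E'
from h import *
np.set_printoptions(precision=2,suppress=True)
c=camera_info("wrist");i=cv2.imread("pics/w5.png");hsv=cv2.cvtColor(i,cv2.COLOR_BGR2HSV)
m=cv2.inRange(hsv,(5,180,120),(18,255,255));m[:120]=0;m[222:]=0;m[:,:255]=0;m[:,330:]=0
k,l,st,ce=cv2.connectedComponentsWithStats(m);j=1+np.argmax(st[1:,4]);print(st[j],ce[j])
pts=np.argwhere(l==j)[:,::-1]
W=np.array([proj(c,p,70) for p in pts],np.float32);r=cv2.minAreaRect(W);print(r);print(cv2.boxPoints(r))
cv2.imwrite("pics/t1.png",cv2.resize(i[110:240,230:350],None,fx=4.5,fy=4.5,interpolation=cv2.INTER_CUBIC))
E
```

```text
[ 275  135   41   82 1560] [294.85 175.17]
((432.2786865234375, 305.224853515625), (65.77326202392578, 16.072006225585938), 74.35364532470703)
[[415.67 275.72]
 [431.15 271.39]
 [448.89 334.73]
 [433.41 339.06]]
```

View pics/t1.png

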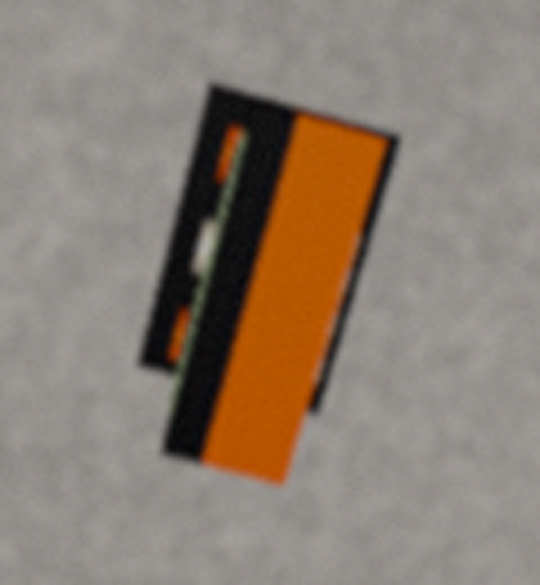

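The crop shows the 24 mm slab at yaw ≈ -0.27, centred at about (428.4,306.3). Aligning with it, descending and gripping.

Request:
play_rows(deltas=[27.5, 4.5, 0, 0, 0, 0.15, 1, 27.5, 4.5, 10, 0, 0, 0.27, 1, 27.5, 4.5, 50, 0, 0, 0.27, 1, 27.5, 4.5, 100, 0, 0, 0.27, 1, 27.5, 4.5, 139, 0, 0, 0.27, 1, 27.5, 4.5, 139, 0, 0, 0.27, 1])

```text
clock: 24.35
eef_pos: [426.1, 304.8, 24.6]
tool_rot: [-3.139, 0.005, 1.299]
force: [-0.2, -0.1, -0.1]
width: 85.3
gripper_force: 0.0
```

Request:
play_rows(deltas=[0, 0, 0, 0, 0, 0, 0.5, 0, 0, 0, 0, 0, 0, 0.35, 0, 0, 0, 0, 0, 0, 0.2, 0, 0, 0, 0, 0, 0, 0.1, 0, 0, 0, 0, 0, 0, 0.1, 0, 0, 0, 0, 0, 0, 0.1])

```text
clock: 25.1
eef_pos: [427.3, 307.1, 28.5]
tool_rot: [3.14, -0.001, 1.301]
force: [0.3, -0.7, 5.0]
width: 23.2
gripper_force: 58.8
```

Timer gripped (23.2 mm wide). Lifting and carrying it behind the fixative well, turning it square on the way.

Request:
play_rows(deltas=[0, 0, -40, 0, 0, 0, 0.1, 0, 0, -80, 0, 0, 0, 0.1, -8, 10, -115, 0, 0, 0, 0.1, -35, 47, -122, 0, 0, -0.05, 0.1, -70, 94, -122, 0, 0, -0.12, 0.1, -104, 140, -122, 0, 0, -0.2, 0.1, -138, 186, -122, 0, 0, -0.27, 0.1, -172, 232, -122, 0, 0, -0.27, 0.1, -206, 278, -122, 0, 0, -0.27, 0.1, -235, 317, -122, 0, 0, -0.27, 0.1])

```text
clock: 26.35
eef_pos: [670.3, -7.1, 149.5]
tool_rot: [3.141, 0.001, 1.569]
force: [1.2, 0.5, -0.9]
width: 23.3
gripper_force: 59.4
```

Request:
play_rows(deltas=[0, 0, 0, 0, 0, 0, 0.1, 0, 0, 0, 0, 0, 0, 0.1])

```text
clock: 26.6
eef_pos: [668.6, -3.6, 149.2]
tool_rot: [-3.141, -0.001, 1.571]
force: [-0.7, 0.0, -1.3]
width: 23.5
gripper_force: 59.3
```

Request:
play_rows(deltas=[-18, 15, 0, 0, 0, 0, 0.1, -32, 26, 0, 0, 0, 0, 0.1, -32, 26, 0, 0, 0, 0, 0.1, -32, 26, 35, 0, 0, 0, 0.1, -32, 26, 75, 0, 0, 0, 0.1, -32, 26, 105, 0, 0, 0, 0.1, -32, 26, 112, 0, 0, 0, 0.1, -32, 26, 112, 0, 0, 0, 0.1, -32, 26, 112, 0, 0, 0, 0.1])

```text
clock: 27.72
eef_pos: [696.4, -35.5, 39.2]
tool_rot: [3.139, -0.0, 1.571]
force: [0.1, -0.4, -0.7]
width: 23.4
gripper_force: 59.5
```

Request:
play_rows(deltas=[0, -2, 5, 0, 0, 0, 0.1, 0, -2, 9, 0, 0, 0, 0.1, 0, -2, 10.5, 0, 0, 0, 0.1, 0, -2, 11, 0, 0, 0, 0.1, 0, -2, 11, 0, 0, 0, 0.1])

```text
clock: 28.35
eef_pos: [693.6, -36.6, 28.5]
tool_rot: [3.141, 0.001, 1.57]
force: [-3.4, -1.1, 12.3]
width: 23.3
gripper_force: 61.4
```

On the bench; releasing with a limited opening because the jar is in front, then rising.

Request:
play_rows(deltas=[0, 0, 0, 0, 0, 0, 0.3, 0, 0, 0, 0, 0, 0, 0.5, 0, 0, 0, 0, 0, 0, 0.5, 0, 0, -20, 0, 0, 0, 0.5, 0, 0, -70, 0, 0, 0, 0.5, 0, 0, -120, 0, 0, 0, 0.5, 0, 0, -150, 0, 0, 0, 0.5, 0, -60, -180, 0, 0, 0, 0.5, 0, -110, -180, 0, 0, 0, 0.5, 0, -120, -180, 0, 0, 0, 0.5])

```text
clock: 29.6
eef_pos: [570.0, -36.5, 208.0]
tool_rot: [-3.14, 0.002, 1.572]
force: [0.6, -0.0, 0.4]
width: 42.8
gripper_force: 0.0
```

```bash
python3 - <<'E'
from h import *
print(read_state()["eef_pos"])
a=cv2.resize(get_image("scene")[125:295,140:470,::-1],(594,306),interpolation=cv2.INTER_CUBIC);b=cv2.resize(get_image("side")[120:380,190:400,::-1],None,fx=2.2,fy=2.2,interpolation=cv2.INTER_CUBIC)
cv2.imwrite("pics/e1.png",a);cv2.imwrite("pics/e2.png",b)
E
```

```text
[569.97383918 -36.47070578 208.01760257]
```

View pics/e1.png

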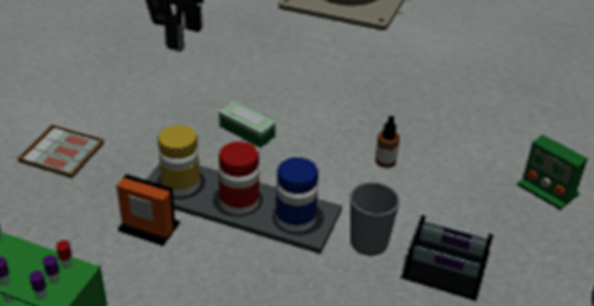

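View pics/e2.png

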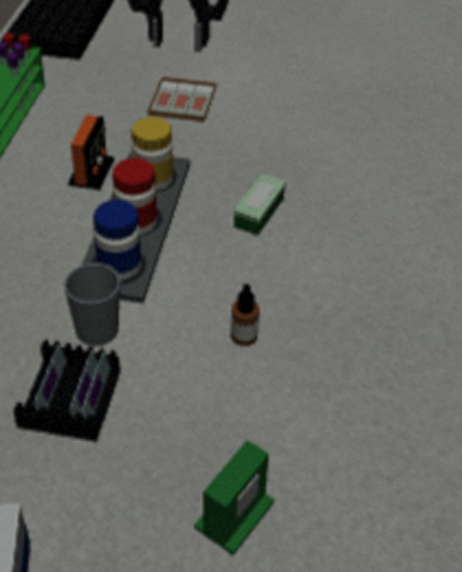

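Both views show the three jars upright in their wells in the order yellow, red, blue from the smear tray. The beaker is in the gap before the rack, and the timer stands square behind the yellow jar with its black face towards it. The oil bottle, slide box and green look-alike have not moved. Handing in.

```bash
python3 -c "
from cell import *
print(finish_job())"
```

```text
the job is handed in; nothing more can be done
None
```

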